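Clamp a power module into its test jig

ROBOT

A 6-joint arm with a two-finger parallel gripper is mounted at the origin on the work surface. World frame = base frame: x ahead of the robot, y to its left, z up, the work surface at z = 0. Lengths are in m, angles in degrees, forces in N, time in s.
With the tool pointing down it reaches from about 0.4 to 0.825 m from the base axis. Payload 7 kg.
Tool frame: the origin (TCP) lies at the very end of the fingers, on their centre line; the grasp point (between the pads) lies 19 mm behind it (ctrl.tcp_to_grasp is the distance from the TCP to the grasp point, in m); z points along the fingers, x is the direction in which the jaws open and shut, and the axes are right-handed (so a half turn about z gives the same grasp; the last joint's range is limited). The gripper opens to 88 mm and grips with 3 to 60 N. Pads are 19 mm wide; open, the fingers measure 130 mm over their backs; the gripper's body (78 mm by 193 mm) begins 47 mm behind the grasp point.
Start: joints at [-49.842, 20.546, 0.682, 0, -70.136, -16.507], TCP at [0.271, -0.618, 0.227] pointing down, gripper open.
Joint ranges: [-176.03, 176.03], [-82.01, 121.73], [-58.28, 71.71], [-173.87, 95.51], [-174.79, -0.11], [-173.66, 173.66]. Speed limits (degrees/s): [136.94, 136.94, 172.46, 180, 180, 180].

INTERFACE

Orientations are given as [roll, pitch, yaw] about the fixed x, y, z axes, in that order (R = Rz(yaw) Ry(pitch) Rx(roll)).
In Python, from plant import sensors, vision, ticket, ctrl gives the robot as it stands. The module is installed in compiled form; this text tells all that it offers.
- The arm moves only by the tool drive_tool, never from a script. Its argument "moves" is a list of rows, each a list of 6 numbers: the shift along the tool's x, y, z in units of 0.15 m (1.0 is 0.15 m), then the turn, a rotation vector about the tool's x, y, z in units of 60 degrees (1.0 is 60 degrees). In form: [[dx, dy, dz, rx, ry, rz], ...]. A call has 1 to 8 rows; each row is the pose to reach, as a shift and turn from the pose measured when the call began, along the tool's axes at that moment; what a row does not reach only later rows make up. A row lasts 1/10 s, in which the tool goes at most 50 mm and 8.59 degrees, less where a joint would pass 70% of its speed; a pose out of reach is approached as far as the arm can. A call with a number of a shift or a turn outside -1 to 1 is refused whole. A call with a gripper value outside its range is refused whole. "fingers" is the opening, from -1 (shut) to 1 (fully open), set as the call begins (left out, the last holds). The fingers move at their own pace and stop on an object; the grip force is fixed at half the most. Time passes only in rows, so rows that repeat a pose let the fingers close. It gives the time, the measured TCP pose, the force and the opening at its end, in the units of the state.
- sensors.get_obs(): the state, without advancing time (a new reading comes with each control period).
- vision.snapshot(name): name is "side" or "top"; returns a dict with "pixels" (400x640x3 uint8, red, green, blue), "fx", "fy", "cx", "cy" (pixels), "R" (3x3) and "t" (3): a world point X has camera coordinates R X + t. Camera axes: x right, y down, z forward; pixel columns grow to the right and rows downward; lengths in m; the calibration is good to about 2 mm. A picture is of the moment at which its call begins. There is no depth.
- ticket.close_job(): hands the job in, once; it reports no verdict.
The state is a dict: "clock": time; "joint_pos": joint angles; "qvel": joint speeds; "tau": joint torques, N m; "tool_pos": TCP position; "orientation": TCP orientation; "force": force on the tool from outside, world axes, zero at the start; "moment": the same for the moment, N m; "opening": finger opening in m.
Only numpy, scipy, OpenCV 4.12 (cv2) and the standard library are available. Lean on these libraries where they do the work, as an engineer would, in place of code of your own. Each camera call takes 0.05 s, during which the arm holds its last target.

TASK

Gently push the dark power module along its guide rails until it is fully home against the end stop of the jig, then tighten the brass wing nut clockwise, a short arc at a time between the two terminal posts, until the clamp foot holds the module firmly: stop once the nut has become clearly stiffer to turn, before the foot crushes the module. Do not bump the posts or disturb the other things on the bench, and let go of everything at the end.

Things in the scene. Friction and masses are not known exactly. Their poses are not given: they have to be found in the camera images.
- jig: Fixed plywood jig plate, spanning its x -125..90, y -65..135 mm, 12 mm thick; origin on the bench. x is the module's sliding direction (+x to the end stop), y to the left, z up. Two aluminium rails (x -85..65, inner faces y = +-32 mm, tops 22 mm above the bench) guide the module with 2 mm slack each side.
- end_stop: Aluminium end stop, fixed across the far end of the rails, 84 mm wide (jig y), top 34 mm above the bench; origin at the foot of its inner face, at jig (65, 0) mm on the plate. The module is home when its leading face touches it. Not to be pressed with more than 30 N.
- module_center (a point): Power module: dark loose block 90 (x) x 60 (y) x 26 mm high, about 0.4 kg, on the plate between the rails; the point is its centre. Starts 30 to 50 mm short of home; home, this point is at jig x = 20 mm, y = 0 within 2 mm. Slides easily (2 to 4 N); can be pushed on its rear (-x) face from above. Pressing it against the stop with more than 30 N damages it.
- clamp_bar: Steel clamp bar, 22 mm wide (jig x), 8 mm thick, over the rails at jig x = 20, y = -32..118 mm; origin on the stud's axis at the bar's top, 61 mm (+-2) above the bench at first. Moves only down or up, with the nut. Under it at jig (20, 0) mm is a sprung round foot, 20 mm across, hand-set each time to a different length: it starts 2 to 10 mm above the module.
- nut_grip (a point): Brass wing nut: one upright plate (both wings) 46 mm long, 10 mm thick, 24 mm high, on a round boss (22 mm across, 6 mm high) on the bar, at jig (20, 85) mm. The point is on the turning axis at the plate's mid-height, 18 mm over the bar; x along the wings, z up. Nut and bar sink 3.18 mm per rad of tightening. Grip it from above across the thickness.
- wing_nut (a joint): Nut angle, rad, grows as tightened (clockwise from above); starts -0.4..0.4. At 0 and multiples of pi the wings lie along jig x. Turns at 0.3 N m while free (a resting hand may feel that friction either way). The foot touches 0.7 to 3.1 rad from the start; then +0.16 N m and +50 N on the foot per rad. Firm: 25-70 N, 0.08-0.22 N m over free; best 0.9 rad past touch. Over 85 N crushes. Stays put.
- post_red: Red-topped terminal post, round, 16 mm across, fixed at jig (-20, 85) mm, 40 mm from the nut's axis; origin at its foot on the plate, its top 82 mm above the bench. Not to be pushed with more than 8 N.
- post_black: Black-topped post, the same, at jig (60, 85) mm on the nut's other side. When the wings are more than about 1 rad from the jig's x axis, either way, there is no room beside the nut for opened fingers (opening 30 mm); fingers closed on the wing pass.
- multimeter: Yellow multimeter lying on the bench, 170 x 85 x 35 mm, origin under its centre; leave alone.
- solder_spool: Blue spool, 58 mm in diameter, 42 mm high, origin under its centre; leave alone.
- screwdriver: Screwdriver lying on the blue mat, along its x axis, origin at its middle; leave alone.
- spare_board: Green circuit board, 110 x 90 x 4 mm with parts 16 mm high, origin under its centre, on the blue mat; leave alone.
- parts_tray: Grey parts tray, 100 x 140 x 35 mm, origin under its centre; leave alone.
- battery_pack: Orange battery pack, 75 x 55 x 22 mm, origin under its centre; leave alone.
- mug: White mug, 76 mm in diameter, 85 mm high, origin under its centre; leave alone.
There are look-alikes about, which are no part of the job. Of the things that look like the part that bears module_center, the smallest one is meant.

How it is judged (in metres and radians):
On the way, in this order (a step that is already met when the one before it is completed fails the run):
1. the module is fully home against the end stop (x of module_center in the frame of jig above 0.0175 m and contact force between clamp_bar and module below 1 N), for 0.2 s.
2. the clamp foot presses firmly on the module (contact force between clamp_bar and module above 25 N), for 0.2 s.
At the end, for the whole second after the job is handed in: The module is home against the end stop (within 2.5 mm) and flat on the jig plate, the clamp foot presses on it with 25 to 70 N, and nut and module are at rest (x of module_center in the frame of jig above 0.0175 m and z of module_center in the frame of jig below 0.028 m and contact force between clamp_bar and module between 25 and 70 N and velocity of joint wing_nut between -0.05 and 0.05 rad/s and linear speed of module below 0.01 m/s); the robot touches nothing.
It fails at once if the module is crushed: the clamp presses on it with more than 85 N (contact force between clamp_bar and module above 85 N).
It fails at once if the module is rammed against the end stop with more than 30 N (contact force between end_stop and module above 30 N).
It fails at once if a terminal post is bumped with more than 8 N (contact force between anything else and post_red above 8 N or contact force between anything else and post_black above 8 N).
It fails at once if something else on the bench is moved by more than 20 mm (distance of any of multimeter, solder_spool, screwdriver, spare_board, parts_tray, battery_pack, mug from where it was at the start of the episode above 0.02 m).
It also fails if it takes over 72 s, if anything falls off the work surface, if the arm or the gripper's body presses on something with over 40 N, if the wrist force passes 120 N, or if a joint passes its speed limit or range.

## Working session

There is one attempt and no reset: what is moved stays moved. The work goes in short steps, Python scripts to look and compute and a tool call to move; the robot and the scene stay as the last step left them, time stands still between calls to the robot, and variables do not carry over. Pictures are saved under pics/ and viewed, and the job is handed in when it is done.

Besides the shell and the picture viewer there is one more tool, called after ">>>" by a JSON object that holds its "op" and its "data", one argument or row to a line. drive_tool: Moves the arm, as the interface text tells. Shifts and turns lie within -1 to 1; 1 stands for 0.15 m of shift or 60 degrees of turn. Its arguments: {"type":"object","properties":{"moves":{"type":"array"},"fingers":{"type":"number"}},"required":["moves"]}

```bash
mkdir -p pics; python3 - <<'E'
from plant import sensors, vision, ctrl
import cv2, numpy as np, pickle
print(sensors.get_obs()); print(ctrl.tcp_to_grasp)
for n in("top","side"):
    s=vision.snapshot(n); pickle.dump(s,open(f"{n}0.pkl","wb"))
    cv2.imwrite(f"pics/{n}0.png",s["pixels"][:,:,::-1])
    print(n,s["fx"],s["cx"],s["cy"],np.round(s["R"],3).tolist(),s["t"], -np.array(s["R"]).T@np.array(s["t"]))
E
```

```text
{'clock': 0.0, 'joint_pos': array([-4.98407747e+01,  2.05925741e+01,  6.34069475e-01, -2.03892068e-02,
       -7.01368898e+01, -1.65064743e+01]), 'qvel': array([-0.01153416,  0.04994513,  0.03588802, -0.0129947 , -0.02970666,
        0.02476001]), 'tau': array([ 5.36458665e-04, -5.82726073e+01,  2.93063325e+01,  6.99733302e+00,
        6.89477936e-03, -1.80313100e-04]), 'tool_pos': array([ 0.27057743, -0.61785554,  0.22561124]), 'orientation': array([-1.79991271e+02, -9.69093055e-02,  1.13645800e+02]), 'force': array([-0.24054247, -0.48073325,  0.18759347]), 'moment': array([0.02460589, 0.00499071, 0.02903717]), 'opening': 0.08771674337936343}
0.0188
top 486.3692784482422 320.75037245278287 200.7142440678594 [[-0.01, -1.0, -0.007], [-0.997, 0.01, -0.079], [0.079, 0.006, -0.997]] [0.02056822 0.55653135 1.64282601] [0.42497964 0.00536063 1.68178211]
side 426.25782429463413 320.36278252526085 198.41706589957428 [[-0.976, -0.218, -0.004], [-0.15, 0.684, -0.714], [0.158, -0.697, -0.7]] [0.53661228 0.13952088 1.28127141] [0.34231191 0.9139258  0.9983173 ]
```

```bash
ls .
```

```text
pics
side0.pkl
top0.pkl
```

View pics/top0.png

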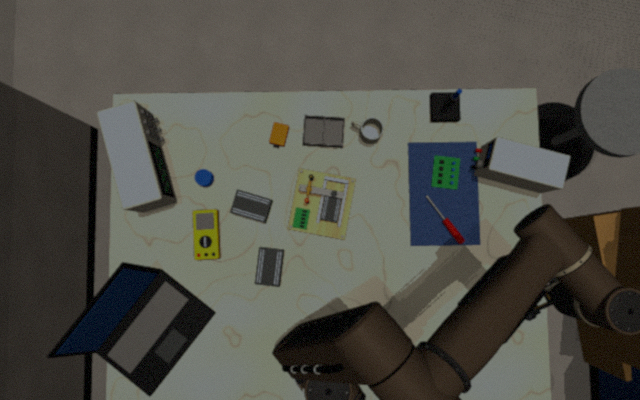

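View pics/side0.png

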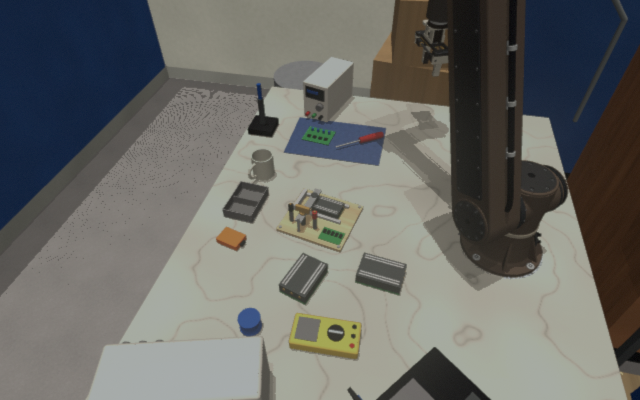

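The jig is near (322,203) in top and (320,218) in side; two larger look-alike blocks stand on the bench at (250,205) and (269,266). I'll zoom in.

```bash
python3 - <<'E'
import cv2,pickle
for n,(x,y,w,h) in {"top":(280,160,80,85),"side":(270,180,100,75)}.items():
    p=pickle.load(open(f"{n}0.pkl","rb"))["pixels"][:,:,::-1]
    c=cv2.resize(p[y:y+h,x:x+w],None,fx=7,fy=7,interpolation=cv2.INTER_CUBIC)
    c=cv2.convertScaleAbs(c,alpha=1.4)
    for i in range(0,w,10): cv2.putText(c,str(x+i),(i*7,8),0,.3,(0,0,255));cv2.line(c,(i*7,0),(i*7,5),(0,0,255))
    for i in range(0,h,10): cv2.putText(c,str(y+i),(0,i*7+4),0,.3,(0,0,255))
    cv2.imwrite(f"pics/{n}0z.png",c)
E
```

```text
(no output)
```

View pics/top0z.png

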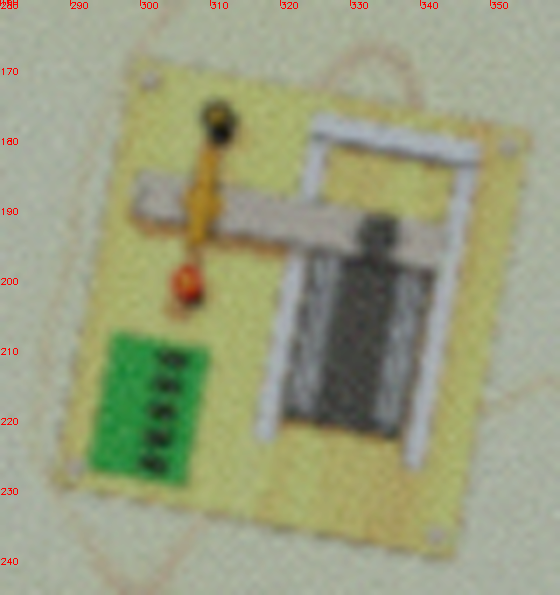

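View pics/side0z.png

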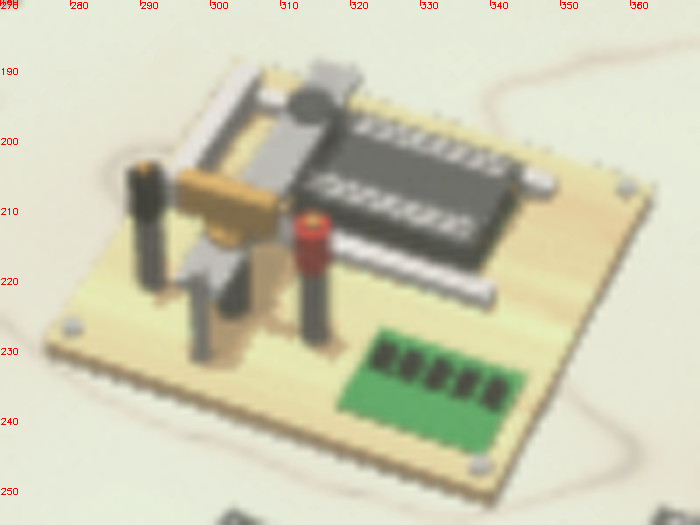

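Zoomed top view: plate corners at about (299,168), (355,178), (344,239) and (288,229). The red post cap is at (306,200), black at (311,177), and the wings lie nearly along the line between the posts. The module's rear edge runs from (321,219) to (336,222). Next, the jig pose from corners and posts.

```bash
cat > h.py <<'E'
import numpy as np,cv2,pickle
from scipy.optimize import least_squares
def proj(s,X):
    c=np.atleast_2d(X)@np.array(s["R"]).T+np.array(s["t"]); return np.c_[s["fx"]*c[:,0]/c[:,2]+s["cx"], s["fy"]*c[:,1]/c[:,2]+s["cy"]]
def ray(s,uv,z):
    R=np.array(s["R"]);t=np.array(s["t"]);o=-R.T@t
    d=R.T@np.array([(uv[0]-s["cx"])/s["fx"],(uv[1]-s["cy"])/s["fy"],1]); return o+d*(z-o[2])/d[2]
def W(p,j):
    x,y,z=j;c,s=np.cos(p[2]),np.sin(p[2]); return np.array([p[0]+c*x-s*y,p[1]+s*x+c*y,z])
def J(p,w):
    c,s=np.cos(p[2]),np.sin(p[2]);d=np.array(w[:2])-p[:2]; return np.array([c*d[0]+s*d[1],-s*d[0]+c*d[1]])
E
python3 - <<'E'
from h import *
T=pickle.load(open("top0.pkl","rb"));S=pickle.load(open("side0.pkl","rb"))
f=lambda z,o:((np.array(z)+.5)/7-.5+np.array(o))
to=(280,160);so=(270,180)
# (cam, zoom px, jig xyz)
obs=[]
for (z,j) in [((135,57),(90,135)),((530,130),(90,-65)),((452,558),(-125,-65)),((55,487),(-125,135))]: obs.append((T,f(z,to),(*[v/1e3 for v in j],.012)))
for (z,j) in [((46,343),(90,135)),((490,490),(-125,135)),((654,203),(-125,-65))]: obs.append((S,f(z,so),(*[v/1e3 for v in j],.012)))
def res(p,o): return np.concatenate([(proj(s,W(p,j))-u).ravel() for s,u,j in o])
for nm,o in (("top",obs[:4]),("side",obs[4:]),("both",obs)):
    r=least_squares(res,[.45,0,-.15],args=(o,)); print(nm,r.x,np.degrees(r.x[2]),np.round(r.fun,2))
p=r.x;np.save("jig.npy",p)
print("posts",proj(T,W(p,(-.02,.085,.082))),proj(T,W(p,(.06,.085,.082))),f((186,275),to),f((217,112),to), proj(S,W(p,(-.02,.085,.082))),proj(S,W(p,(.06,.085,.082))),f((312,215),so),f((146,170),so))
for z in ((283,417),(398,437)): print("module rear",J(p,ray(T,f(z,to),.038)))
# side: module rear top edge corners
for z in ((478,270),(520,160)): print("rear side",J(p,ray(S,f(z,so),.038)))
for z in ((210,146),(197,246)): print("wing top end",J(p,ray(T,f(z,to),.091)))
for z in ((180,173),(275,205)): print("wing side",J(p,ray(S,f(z,so),.091)))
print("post w",W(p,(.02,.085,.079)))
E
```

```text
top [ 0.55870189 -0.02489124 -0.19113377] -10.951158275685204 [-0.24  0.07  0.21 -0.06  0.37  0.19 -0.33 -0.21]
side [ 0.55517781 -0.02261402 -0.21330214] -12.221312618822761 [-0.7  -0.31  0.04  1.55  0.69 -1.69]
both [ 0.55748363 -0.02401529 -0.19869153] -11.384185894471438 [-0.24  0.17  0.13  0.47 -0.18  0.65 -0.8  -0.2  -0.93 -0.28  0.22  0.82
 -0.03 -2.56]
posts [[306.00264273 200.05131239]] [[310.59164806 176.40935873]] [306.14285714 198.85714286] [310.57142857 175.57142857] [[314.03286107 212.26912137]] [[290.00356252 204.57716295]] [314.14285714 210.28571429] [290.42857143 203.85714286]
module rear [-0.07152138  0.0284691 ]
module rear [-0.07059786 -0.0278568 ]
rear side [-0.07934647  0.04019235]
rear side [-0.07093926 -0.03078057]
wing top end [0.04518478 0.08531331]
wing top end [-0.00233028  0.08235585]
wing side [0.04156481 0.08529675]
wing side [-0.00381193  0.08622586]
post w [0.59386802 0.05536466 0.079     ]
```

```bash
python3 - <<'E'
from h import *
T=pickle.load(open("top0.pkl","rb"));S=pickle.load(open("side0.pkl","rb"))
def plate(s,x,y,w,h):
    k=4;c=cv2.resize(s["pixels"][y:y+h,x:x+w],None,fx=k,fy=k,interpolation=cv2.INTER_CUBIC)
    hsv=cv2.cvtColor(c,cv2.COLOR_RGB2HSV)
    th,_=cv2.threshold(hsv[:,:,1],0,255,cv2.THRESH_OTSU)
    m=((hsv[:,:,1]>65)&(hsv[:,:,0]<50)).astype(np.uint8)*255
    m=cv2.morphologyEx(m,cv2.MORPH_OPEN,np.ones((9,9)))
    cs,_=cv2.findContours(m,cv2.RETR_EXTERNAL,cv2.CHAIN_APPROX_NONE)
    hull=cv2.convexHull(max(cs,key=cv2.contourArea))
    q=cv2.approxPolyN(hull,4) if hasattr(cv2,"approxPolyN") else cv2.approxPolyDP(hull,20,True)
    cv2.polylines(c,[np.int32(q).reshape(-1,1,2)],True,(255,0,0),1)
    return th,(q.reshape(-1,2)+.5)/k-.5+[x,y],c[:,:,::-1]
th,q,c=plate(T,275,155,90,95);print(th,q);cv2.imwrite("pics/pt.png",c)
th2,q2,c2=plate(S,260,180,115,80);print(th2,q2);cv2.imwrite("pics/ps.png",c2)
q=np.array(q)
tj=[(.09,.135),(.09,-.065),(-.125,-.065),(-.125,.135)]
ref=np.array([(299,168),(355,178),(344,239),(288,229)])
obs=[(T,q[np.argmin(((q-r)**2).sum(1))],(*j,.012)) for r,j in zip(ref,tj)]
r=least_squares(lambda p:np.concatenate([(proj(s,W(p,j))-u).ravel() for s,u,j in obs]),[.45,0,-.15]);print(r.x,np.degrees(r.x[2]),np.round(r.fun,2))
p=r.x
print("side pred",[proj(S,W(p,(*j,.012)))[0].round(1) for j in tj])
E
```

```text
65.0 [[355.375 178.125]
 [344.125 239.875]
 [287.125 228.625]
 [298.625 167.625]]
46.0 [[342.625 252.625]
 [278.625 230.625]
 [278.625 227.875]
 [315.375 207.875]]
[ 0.558548   -0.02454564 -0.19597235] -11.228388646600711 [ 0.05  0.05  0.13  0.11  0.09 -0.29 -0.27  0.13]
side pred [array([275. , 228.2]), array([302.9, 187.7]), array([362.7, 205.8]), array([339.6, 250.1])]
```

```bash
python3 -c "
import cv2
a=cv2.imread('pics/pt.png');b=cv2.imread('pics/ps.png')
import numpy as np
c=np.zeros((380,820,3),'uint8');c[:380,:360]=a;c[:320,360:820]=b
cv2.imwrite('pics/pp.png',c[:,:800])"
```

```text
(no output)
```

View pics/pp.png

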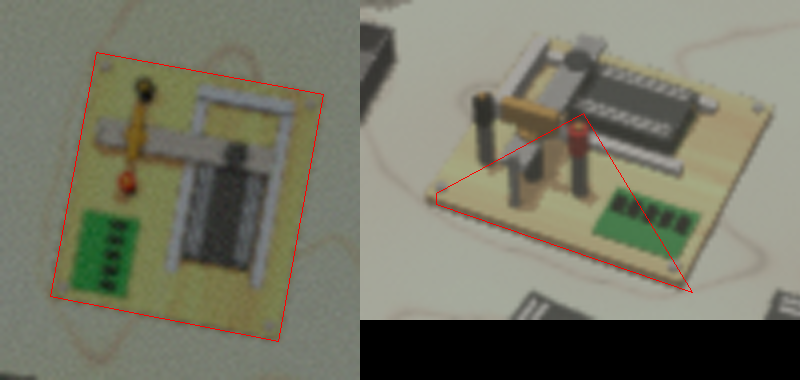

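The plate fit is good to 0.3 px, so the jig is at (0.5585, −0.0245) with yaw −11.2°. The wings lie almost along jig x, and the module's rear face is at jig x ≈ −71 mm. Next, a helper that turns a target into move numbers.

```bash
cat >> h.py <<'E'
from scipy.spatial.transform import Rotation as Ro
P=np.array([.5585,-.0245,np.radians(-11.2)])
def go(target,yaw):
    from plant import sensors
    o=sensors.get_obs(); R=Ro.from_euler("xyz",o["orientation"],degrees=True)
    Rt=Ro.from_euler("xyz",[180,0,yaw],degrees=True)
    d=R.inv().apply(np.array(target)-o["tool_pos"])/.15
    rv=(R.inv()*Rt).as_rotvec(degrees=True)/60
    print("t",round(o["clock"],2),"pos",o["tool_pos"].round(4),"jig",J(P,o["tool_pos"]).round(4),"rpy",o["orientation"].round(2),"J",o["joint_pos"].round(0),"F",o["force"].round(2),"M",o["moment"].round(3),"op",round(o["opening"],4)); print("move",d.round(3),rv.round(3))
E
python3 - <<'E'
from h import *
T=pickle.load(open("top0.pkl","rb"))
go([*W(P,(-.105,0,0))[:2],.20],168.8)
c=cv2.resize(T["pixels"][170:210,295:320],None,fx=8,fy=8,interpolation=cv2.INTER_CUBIC)
hsv=cv2.cvtColor(c,cv2.COLOR_RGB2HSV)
m=((hsv[:,:,0]<24)&(hsv[:,:,0]>14)&(hsv[:,:,1]>150)).astype(np.uint8)
cs,_=cv2.findContours(m,cv2.RETR_EXTERNAL,cv2.CHAIN_APPROX_NONE)
b=cv2.boxPoints(cv2.minAreaRect(max(cs,key=cv2.contourArea)));b=(b+.5)/8-.5+[295,170]
print([J(P,ray(T,q,.091)).round(4) for q in b])
E
```

```text
t 0.1 pos [ 0.2706 -0.6179  0.2257] jig [-0.1672 -0.638 ] rpy [-1.7999e+02 -9.0000e-02  1.1365e+02] J [-50.  21.   1.  -0. -70. -17.] F [0.39 0.18 0.98] M [ 0.022 -0.007 -0.044] op 0.0879
move [3.254 2.771 0.176] [ 0.001 -0.001 -0.919]
[array([-0.0043,  0.0892]), array([0.0439, 0.0935]), array([0.0451, 0.0785]), array([-0.003 ,  0.0743])]
```

>>> {"op": "drive_tool", "data": {
  "moves": [
    [0.81,0.69,0,0,0,0],
    [0.81,0.69,0,0,0,0],
    [0.81,0.69,0,0,0,0],
    [0.81,0.69,0,0,0,0]
  ],
  "fingers": -1
}}

```text
clock: 0.5
tool_pos: [0.3171, -0.4613, 0.226]
orientation: [180.0, -0.1, 113.8]
force: [0.8, -0.0, 0.6]
opening: 0.061
```

>>> {"op": "drive_tool", "data": {
  "moves": [
    [0.85,0.72,0,0,0,0],
    [0.85,0.72,0,0,0,0],
    [0.85,0.72,0,0,0,0],
    [0.85,0.72,0,0,0,0]
  ]
}}

```text
clock: 0.9
tool_pos: [0.3649, -0.2984, 0.2265]
orientation: [179.9, -0.1, 113.9]
force: [0.7, -0.8, 0.7]
opening: 0.0293
```

>>> {"op": "drive_tool", "data": {
  "moves": [
    [0.85,0.72,0,0,0,0],
    [0.85,0.72,0,0,0,0],
    [0.85,0.72,0,0,0,0],
    [0.85,0.72,0,0,0,0]
  ]
}}

```text
clock: 1.3
tool_pos: [0.4127, -0.1352, 0.2271]
orientation: [179.9, -0.1, 114.0]
force: [-0.5, -0.9, -0.7]
opening: 0.0011
```

```bash
python3 -c "
from h import *
go([*W(P,(-.105,0,0))[:2],.15],168.8)"
```

```text
t 1.3 pos [ 0.4127 -0.1352  0.2271] jig [-0.1215 -0.1369] rpy [ 1.7986e+02 -1.3000e-01  1.1400e+02] J [  8.  -3. -28.  -0. -65. -74.] F [-0.5  -0.87 -0.72] M [-0.056 -0.025  0.017] op 0.0011
move [0.681 0.615 0.517] [ 0.003 -0.001 -0.913]
```

>>> {"op": "drive_tool", "data": {
  "moves": [
    [0.68,0.62,0.2,0,0,-0.2],
    [0.68,0.62,0.3,0,0,-0.5],
    [0.68,0.62,0.4,0,0,-0.91],
    [0.68,0.62,0.52,0,0,-0.91],
    [0.68,0.62,0.52,0,0,-0.91],
    [0.68,0.62,0.52,0,0,-0.91],
    [0.68,0.62,0.52,0,0,-0.91],
    [0.68,0.62,0.52,0,0,-0.91]
  ]
}}

```text
clock: 2.1
tool_pos: [0.4562, -0.004, 0.1493]
orientation: [179.8, 0.0, 168.6]
force: [0.1, 0.4, -1.4]
opening: 0.0004
```

```bash
python3 -c "
from h import *
go([*W(P,(-.105,0,0))[:2],.027],168.8)
go([*W(P,(-.105,0,0))[:2],.08],168.8)"
```

```text
t 2.1 pos [ 0.4562 -0.004   0.1493] jig [-0.1044  0.0002] rpy [179.83   0.   168.64] J [ 24.   4. -32.  -0. -54. -35.] F [ 0.1   0.35 -1.44] M [ 0.022  0.108 -0.042] op 0.0004
move [ 0.004 -0.004  0.815] [ 0.003  0.    -0.003]
t 2.1 pos [ 0.4562 -0.004   0.1493] jig [-0.1044  0.0002] rpy [179.83   0.   168.64] J [ 24.   4. -32.  -0. -54. -35.] F [ 0.1   0.35 -1.44] M [ 0.022  0.108 -0.042] op 0.0004
move [ 0.004 -0.003  0.462] [ 0.003  0.    -0.003]
```

>>> {"op": "drive_tool", "data": {
  "moves": [
    [0,0,0.3,0,0,0],
    [0,0,0.6,0,0,0],
    [0,0,0.6,0,0,0]
  ]
}}

```text
clock: 2.4
tool_pos: [0.4523, -0.0053, 0.055]
orientation: [-179.9, -0.5, 168.5]
force: [-0.3, -0.5, 0.5]
opening: 0.0007
```

```bash
python3 - <<'E'
from h import *
from plant import vision
for n,(x,y,w,h) in {"top":(280,160,80,85),"side":(270,170,100,85)}.items():
    s=vision.snapshot(n);p=s["pixels"][y:y+h,x:x+w,::-1]
    cv2.imwrite(f"pics/{n}1.png",cv2.convertScaleAbs(cv2.resize(p,None,fx=6,fy=6,interpolation=cv2.INTER_CUBIC),alpha=1.4))
go([*W(P,(-.105,0,0))[:2],.027],168.8)
E
```

```text
t 2.5 pos [ 0.4561 -0.0041  0.0596] jig [-1.044e-01  1.000e-04] rpy [ 1.7993e+02 -9.0000e-02  1.6860e+02] J [ 24.  11. -39.  -0. -41. -36.] F [0.11 0.15 2.22] M [ 0.042  0.    -0.026] op 0.0004
move [ 0.004 -0.001  0.217] [ 0.001 -0.001 -0.003]
```

View pics/side1.png

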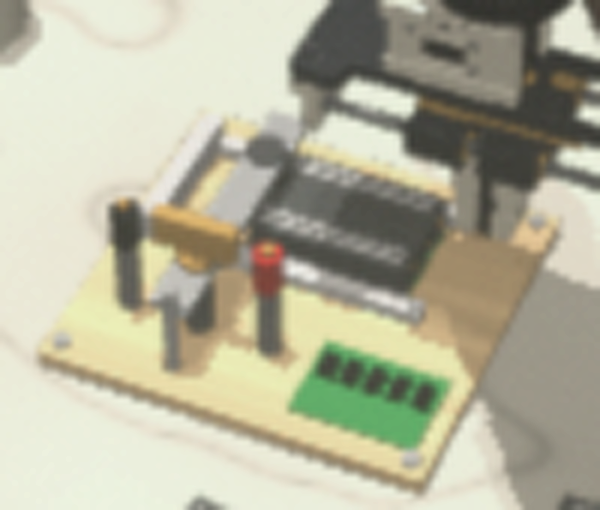

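View pics/top1.png

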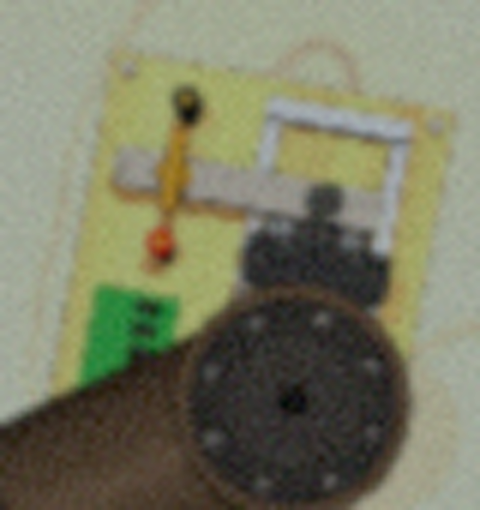

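Fingers sit behind the module, centred between the rails. I want the height of the knob on the bar, side0 at (314,195) and top0 at (333.6,193), before the gripper body passes over it.

```bash
python3 - <<'E'
from h import *
T=pickle.load(open("top0.pkl","rb"));S=pickle.load(open("side0.pkl","rb"))
for z in (.061,.07,.08,.09): print(z,proj(T,W(P,(.02,0,z))),proj(S,W(P,(.02,0,z))),"wingctr",proj(S,W(P,(.02,.085,z))))
E
```

```text
0.061 [[333.56061681 193.28457856]] [[313.50626295 195.26578262]] wingctr [[301.93062884 213.09205823]]
0.07 [[333.61388299 193.02959489]] [[313.46355499 193.21112004]] wingctr [[301.82946908 211.03606588]]
0.08 [[333.67376446 192.74294398]] [[313.41562955 190.905446  ]] wingctr [[301.71590252 208.72791509]]
0.09 [[333.7343927  192.45271829]] [[313.36719949 188.57549575]] wingctr [[301.60108815 206.39440359]]
```

The knob tops out at about z 0.064, so the body clears it. Descending.

>>> {"op": "drive_tool", "data": {
  "moves": [
    [0,0,0.1,0,0,0],
    [0,0,0.2,0,0,0],
    [0,0,0.22,0,0,0],
    [0,0,0.22,0,0,0]
  ]
}}

```text
clock: 2.9
tool_pos: [0.4571, -0.0037, 0.0281]
orientation: [179.9, 0.0, 168.6]
force: [0.0, -0.6, 0.1]
opening: 0.0005
```

```bash
python3 -c "
from h import *
go([*W(P,(-.092,0,0))[:2],.027],168.8)
go([*W(P,(-.046,0,0))[:2],.027],168.8)"
```

```text
t 2.9 pos [ 0.4571 -0.0037  0.0281] jig [-0.1035  0.0007] rpy [1.7989e+02 1.0000e-02 1.6860e+02] J [ 24.  14. -40.  -0. -36. -36.] F [ 0.04 -0.61  0.14] M [ 0.037  0.093 -0.001] op 0.0005
move [-0.076 -0.004  0.007] [ 0.002  0.    -0.003]
t 2.9 pos [ 0.4571 -0.0037  0.0281] jig [-0.1035  0.0007] rpy [1.7989e+02 1.0000e-02 1.6860e+02] J [ 24.  14. -40.  -0. -36. -36.] F [ 0.04 -0.61  0.14] M [ 0.037  0.093 -0.001] op 0.0005
move [-0.383 -0.003  0.007] [ 0.002  0.    -0.003]
```

>>> {"op": "drive_tool", "data": {
  "moves": [
    [-0.03,0,0,0,0,0],
    [-0.06,0,0,0,0,0],
    [-0.08,0,0,0,0,0],
    [-0.1,0,0,0,0,0],
    [-0.12,0,0,0,0,0],
    [-0.14,0,0,0,0,0],
    [-0.16,0,0,0,0,0]
  ]
}}

```text
clock: 3.6
tool_pos: [0.4802, -0.0087, 0.0279]
orientation: [179.9, -0.1, 168.6]
force: [-3.2, 0.1, 0.3]
opening: 0.0001
```

>>> {"op": "drive_tool", "data": {
  "moves": [
    [-0.02,0,0,0,0,0],
    [-0.04,0,0,0,0,0],
    [-0.06,0,0,0,0,0],
    [-0.08,0,0,0,0,0],
    [-0.1,0,0,0,0,0],
    [-0.12,0,0,0,0,0]
  ]
}}

```text
clock: 4.2
tool_pos: [0.4982, -0.0123, 0.0278]
orientation: [179.9, -0.1, 168.6]
force: [-0.9, -0.3, -0.7]
opening: 0.0006
```

```bash
python3 -c "
from h import *
go([*W(P,(-.046,0,0))[:2],.027],168.8)"
```

```text
t 4.2 pos [ 0.4982 -0.0123  0.0278] jig [-0.0615  0.0002] rpy [ 1.7992e+02 -5.0000e-02  1.6858e+02] J [ 21.  17. -35.  -0. -38. -32.] F [-0.95 -0.28 -0.65] M [0.173 0.695 0.059] op 0.0006
move [-0.103 -0.001  0.005] [ 0.001 -0.001 -0.004]
```

>>> {"op": "drive_tool", "data": {
  "moves": [
    [-0.015,0,0,0,0,0],
    [-0.03,0,0,0,0,0],
    [-0.045,0,0,0,0,0],
    [-0.06,0,0,0,0,0]
  ]
}}

```text
clock: 4.6
tool_pos: [0.5072, -0.0142, 0.0278]
orientation: [179.9, -0.1, 168.6]
force: [-2.3, 0.5, -1.4]
opening: 0.0007
```

```bash
python3 - <<'E'
from h import *
from plant import vision
x,y,w,h=280,170,90,75
s=vision.snapshot("side");p=s["pixels"][y:y+h,x:x+w,::-1]
cv2.imwrite("pics/side2.png",cv2.convertScaleAbs(cv2.resize(p,None,fx=8,fy=8,interpolation=cv2.INTER_CUBIC),alpha=1.4))
go([*W(P,(-.046,0,0))[:2],.027],168.8)
for xx in (-.035,-.030,-.025): print(xx,[(q-[x,y])*8 for q in proj(s,np.array([W(P,(xx,.03,.038)),W(P,(xx,-.03,.038))]))])
E
```

```text
t 4.65 pos [ 0.5076 -0.0141  0.0278] jig [-0.0519  0.0003] rpy [ 1.7991e+02 -3.0000e-02  1.6860e+02] J [ 21.  18. -34.  -0. -38. -32.] F [ 0.44 -0.34 -0.26] M [0.043 0.534 0.018] op 0.0005
move [-0.04  -0.002  0.005] [ 0.001 -0.001 -0.003]
-0.035 [array([365.51549986, 332.63730562]), array([424.50691575, 233.76662289])]
-0.03 [array([353.7508829, 328.9426187]), array([413.01594837, 230.28214616])]
-0.025 [array([342.01187732, 325.25597506]), array([401.54928275, 226.8050386 ])]
```

View pics/side2.png

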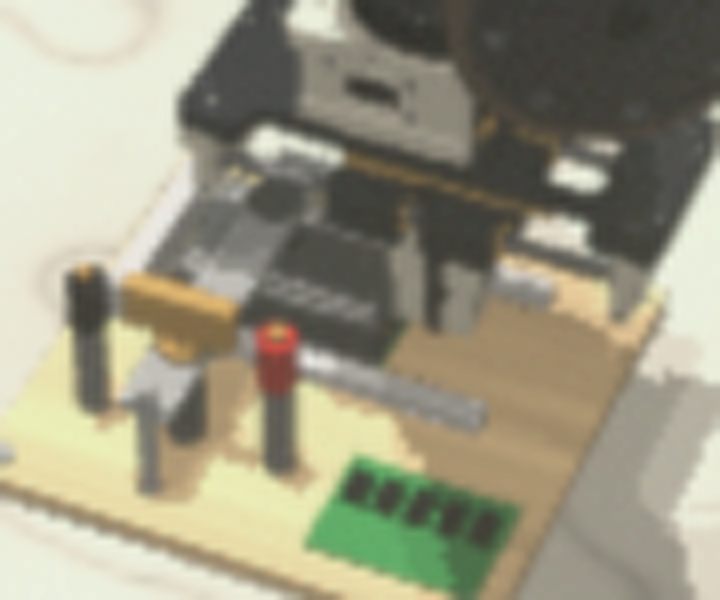

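The module's rear near-corner is at about (385,335) in the crop, a few mm short of home. Creeping on in short calls.

>>> {"op": "drive_tool", "data": {
  "moves": [
    [-0.008,0,0,0,0,0],
    [-0.016,0,0,0,0,0],
    [-0.024,0,0,0,0,0]
  ]
}}

```text
clock: 4.95
tool_pos: [0.5112, -0.0148, 0.0278]
orientation: [179.9, -0.0, 168.6]
force: [-2.0, -0.6, -0.1]
opening: 0.0004
```

>>> {"op": "drive_tool", "data": {
  "moves": [
    [-0.006,0,0,0,0,0],
    [-0.012,0,0,0,0,0]
  ]
}}

```text
clock: 5.15
tool_pos: [0.513, -0.0152, 0.0278]
orientation: [179.9, -0.0, 168.6]
force: [-2.0, 0.7, 0.5]
opening: 0.0005
```

```bash
python3 -c "
from h import *
go([*W(P,(-.046,0,0))[:2],.027],168.8)"
```

```text
t 5.15 pos [ 0.513  -0.0152  0.0278] jig [-0.0464  0.0003] rpy [ 1.7992e+02 -4.0000e-02  1.6860e+02] J [ 20.  18. -33.  -0. -38. -31.] F [-2.    0.71  0.48] M [0.225 0.997 0.027] op 0.0005
move [-0.003 -0.002  0.005] [ 0.001 -0.001 -0.003]
```

>>> {"op": "drive_tool", "data": {
  "moves": [
    [-0.005,0,0,0,0,0],
    [-0.01,0,0,0,0,0]
  ]
}}

```text
clock: 5.35
tool_pos: [0.5145, -0.0155, 0.0278]
orientation: [179.9, -0.0, 168.6]
force: [-1.7, 1.4, 0.1]
opening: 0.0005
```

>>> {"op": "drive_tool", "data": {
  "moves": [
    [-0.004,0,0,0,0,0],
    [-0.008,0,0,0,0,0]
  ]
}}

```text
clock: 5.55
tool_pos: [0.5157, -0.0158, 0.0278]
orientation: [179.9, -0.0, 168.6]
force: [-3.0, 1.2, 0.4]
opening: 0.0004
```

>>> {"op": "drive_tool", "data": {
  "moves": [
    [-0.004,0,0,0,0,0],
    [-0.007,0,0,0,0,0]
  ]
}}

```text
clock: 5.75
tool_pos: [0.5169, -0.016, 0.0278]
orientation: [179.9, -0.0, 168.6]
force: [-2.4, 1.0, 0.1]
opening: 0.0006
```

>>> {"op": "drive_tool", "data": {
  "moves": [
    [-0.004,0,0,0,0,0],
    [-0.007,0,0,0,0,0]
  ]
}}

```text
clock: 5.95
tool_pos: [0.5179, -0.0162, 0.0278]
orientation: [179.9, -0.0, 168.6]
force: [-2.7, 0.6, 0.4]
opening: 0.0007
```

>>> {"op": "drive_tool", "data": {
  "moves": [
    [-0.004,0,0,0,0,0],
    [-0.006,0,0,0,0,0]
  ]
}}

```text
clock: 6.15
tool_pos: [0.5185, -0.0164, 0.0278]
orientation: [179.9, -0.1, 168.6]
force: [-5.2, 2.5, 3.1]
opening: 0.0002
```

>>> {"op": "drive_tool", "data": {
  "moves": [
    [-0.003,0,0,0,0,0],
    [-0.005,0,0,0,0,0]
  ]
}}

```text
clock: 6.35
tool_pos: [0.5185, -0.0164, 0.0278]
orientation: [179.9, -0.1, 168.6]
force: [-6.4, 4.3, 3.7]
opening: 0.0005
```

```bash
python3 -c "
from h import *
go([*W(P,(-.046,0,0))[:2],.027],168.8)"
```

```text
t 6.35 pos [ 0.5185 -0.0164  0.0278] jig [-0.0408  0.0002] rpy [ 1.7993e+02 -1.3000e-01  1.6858e+02] J [ 20.  19. -33.  -0. -39. -31.] F [-6.43  4.33  3.73] M [1.456 2.545 0.061] op 0.0005
move [ 0.035 -0.001  0.005] [ 0.001 -0.002 -0.004]
```

Motion stopped and force rose to about 8 N, so it is against the stop. I'll back off, lift, and verify with a picture.

>>> {"op": "drive_tool", "data": {
  "moves": [
    [0.03,0,0,0,0,0],
    [0.15,0,0,0,0,0],
    [0.2,0,-0.2,0,0,0],
    [0.2,0,-0.6,0,0,0],
    [0.2,0,-0.9,0,0,0],
    [0.2,0,-0.9,0,0,0]
  ]
}}

```text
clock: 6.95
tool_pos: [0.4938, -0.0098, 0.1698]
orientation: [179.7, 0.5, 168.7]
force: [0.2, -0.3, 0.1]
opening: 0.0005
```

```bash
python3 - <<'E'
from h import *
from plant import vision
for n,(x,y,w,h) in {"side":(270,180,100,75)}.items():
    s=vision.snapshot(n);p=s["pixels"][y:y+h,x:x+w,::-1]
    cv2.imwrite(f"pics/{n}3.png",cv2.convertScaleAbs(cv2.resize(p,None,fx=7,fy=7,interpolation=cv2.INTER_CUBIC),alpha=1.4))
    for xx in (-.03,-.025,-.02): print(xx,[(q-[x,y])*7 for q in proj(s,np.array([W(P,(xx,.03,.038)),W(P,(xx,-.03,.038))]))])
go([*W(P,(.02,.0845,0))[:2],.14],258.8)
E
```

```text
-0.03 [array([379.53202254, 217.82479137]), array([431.38895483, 131.49687789])]
-0.025 [array([369.26039266, 214.59897818]), array([421.35562241, 128.45440877])]
-0.02 [array([359.01109964, 211.3801799 ]), array([411.34348663, 125.41836725])]
t 7.0 pos [ 0.4926 -0.0099  0.1677] jig [-0.0675  0.0015] rpy [179.68   0.39 168.62] J [ 22.   6. -27.  -0. -57. -33.] F [ 0.74  0.79 -0.42] M [0.011 0.011 0.023] op 0.0003
move [-0.58   0.554  0.191] [-1.000e-03  9.000e-03 -1.503e+00]
```

View pics/side3.png

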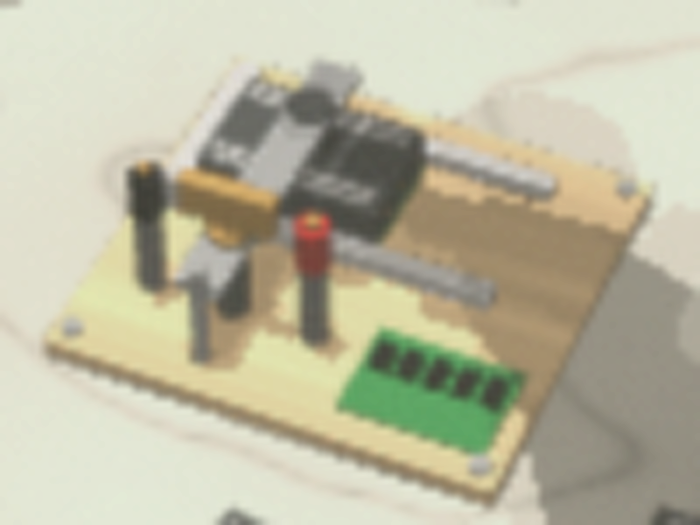

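The module now butts against the stop: its front edge at about (225,120) in the crop touches the stop bar. On to the nut.

>>> {"op": "drive_tool", "data": {
  "moves": [
    [-0.29,0.28,0,0,0,-0.14],
    [-0.58,0.55,0,0,0,-0.28],
    [-0.58,0.55,0,0,0,-0.42],
    [-0.58,0.55,0,0,0,-0.56],
    [-0.58,0.55,0,0,0,-0.7],
    [-0.58,0.55,0,0,0,-0.84],
    [-0.58,0.55,0,0,0,-0.95]
  ],
  "fingers": -0.4
}}

```text
clock: 7.7
tool_pos: [0.5942, 0.0539, 0.1674]
orientation: [-179.9, 0.4, -134.0]
force: [-0.1, -0.0, 0.2]
opening: 0.0259
```

```bash
python3 -c "
from h import *
go([*W(P,(.02,.0845,0))[:2],.13],263.5)"
```

```text
t 7.7 pos [0.5942 0.0539 0.1674] jig [0.0197 0.0838] rpy [-179.86    0.44 -134.04] J [ 24.  16. -15.  -0. -59.  22.] F [-0.13 -0.02  0.19] M [-0.014  0.162  0.001] op 0.0259
move [-0.003  0.002  0.249] [-0.005  0.006 -0.626]
```

>>> {"op": "drive_tool", "data": {
  "moves": [
    [0,0,0.05,-0.002,0.006,-0.14],
    [0,0,0.1,-0.002,0.006,-0.28],
    [0,0,0.15,-0.002,0.006,-0.42],
    [0,0,0.25,-0.002,0.006,-0.56],
    [0,0,0.25,-0.002,0.006,-0.63],
    [0,0,0.25,-0.002,0.006,-0.63]
  ]
}}

```text
clock: 8.3
tool_pos: [0.5941, 0.0538, 0.1285]
orientation: [-179.9, -0.1, -96.2]
force: [-0.2, -0.4, 0.7]
opening: 0.0261
```

```bash
python3 - <<'E'
from h import *
from plant import vision
for n,(x,y,w,h) in {"side":(270,160,80,75)}.items():
    s=vision.snapshot(n);p=s["pixels"][y:y+h,x:x+w,::-1]
    cv2.imwrite(f"pics/{n}4.png",cv2.convertScaleAbs(cv2.resize(p,None,fx=8,fy=8,interpolation=cv2.INTER_CUBIC),alpha=1.4))
go([*W(P,(.02,.0845,0))[:2],.075],263.5)
E
```

```text
t 8.35 pos [0.5943 0.0539 0.1291] jig [0.0199 0.0839] rpy [-1.7988e+02 -7.0000e-02 -9.6340e+01] J [ 24.  18. -17.   0. -55.  60.] F [-1.35 -0.2   0.43] M [-0.071  0.157  0.01 ] op 0.0262
move [-0.005 -0.     0.36 ] [-0.002 -0.001  0.003]
```

View pics/side4.png

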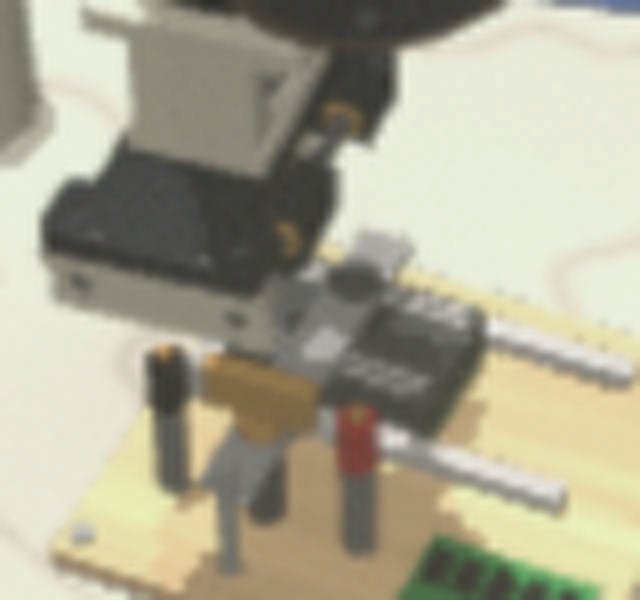

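The hand sits over the nut with a finger on each side of the wing, at about (258,395). Descending.

>>> {"op": "drive_tool", "data": {
  "moves": [
    [-0.003,0,0.1,0,0,0],
    [-0.004,0,0.2,0,0,0],
    [-0.004,0,0.25,0,0,0],
    [-0.004,0,0.25,0,0,0]
  ]
}}

```text
clock: 8.75
tool_pos: [0.594, 0.0543, 0.0905]
orientation: [-180.0, -0.1, -96.4]
force: [-0.0, -0.4, 0.4]
opening: 0.026
```

>>> {"op": "drive_tool", "data": {
  "moves": [
    [0,0,0.05,0,0,0],
    [0,0,0.1,0,0,0],
    [0,0,0.1,0,0,0]
  ]
}}

```text
clock: 9.05
tool_pos: [0.5934, 0.054, 0.0745]
orientation: [180.0, -0.1, -96.5]
force: [-0.3, -0.1, -0.5]
opening: 0.0262
```

```bash
python3 - <<'E'
from h import *
from plant import vision
for n,(x,y,w,h) in {"side":(270,160,80,75)}.items():
    s=vision.snapshot(n);p=s["pixels"][y:y+h,x:x+w,::-1]
    cv2.imwrite(f"pics/{n}5.png",cv2.convertScaleAbs(cv2.resize(p,None,fx=8,fy=8,interpolation=cv2.INTER_CUBIC),alpha=1.4))
go([*W(P,(.02,.0845,0))[:2],.075],263.5)
E
```

```text
t 9.1 pos [0.5937 0.0541 0.0751] jig [0.0192 0.0839] rpy [ 1.7999e+02 -1.4000e-01 -9.6430e+01] J [ 24.  21. -20.   0. -49.  59.] F [-0.13  0.    0.55] M [-0.06   0.114 -0.002] op 0.0263
move [-0.003 -0.005  0.   ] [ 0.    -0.002  0.001]
```

View pics/side5.png

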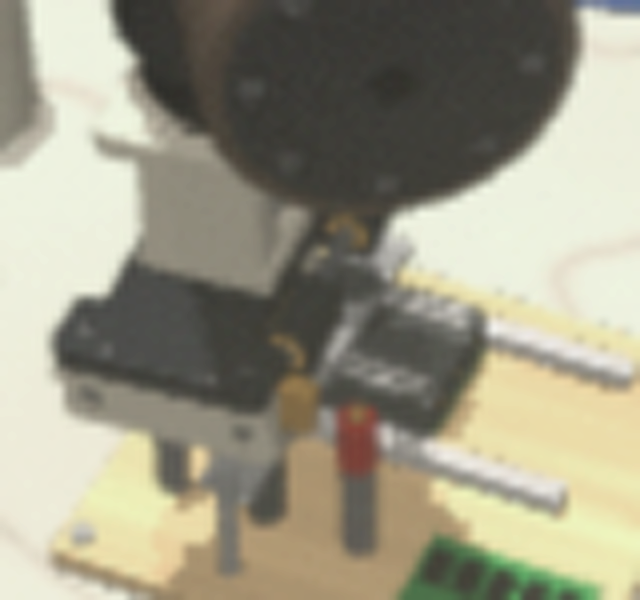

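The wing is between the fingers, with its visible end at (297,400), and there is no contact force. Closing.

>>> {"op": "drive_tool", "data": {
  "moves": [
    [0,0,0,0,0,0],
    [0,0,0,0,0,0],
    [0,0,0,0,0,0],
    [0,0,0,0,0,0]
  ],
  "fingers": -1
}}

```text
clock: 9.5
tool_pos: [0.594, 0.0549, 0.0754]
orientation: [-180.0, -0.1, -96.5]
force: [-1.2, 4.9, 0.3]
opening: 0.01
```

```bash
python3 -c "
from h import *
go([*W(P,(.02,.0845,0))[:2],.075],263.5)"
```

```text
t 9.5 pos [0.594  0.0549 0.0754] jig [0.0194 0.0848] rpy [-1.7996e+02 -6.0000e-02 -9.6460e+01] J [ 24.  21. -20.   0. -49.  59.] F [-1.17  4.88  0.27] M [ 1.683  0.454 -0.32 ] op 0.01
move [ 0.002 -0.004  0.003] [-0.001 -0.001  0.001]
```

>>> {"op": "drive_tool", "data": {
  "moves": [
    [0,0,0.001,0,0,0.06],
    [0,0,0.003,0,0,0.13],
    [0,0,0.004,0,0,0.2]
  ]
}}

```text
clock: 9.8
tool_pos: [0.5942, 0.0551, 0.075]
orientation: [-179.9, -0.0, -108.6]
force: [-0.0, 2.2, -0.9]
opening: 0.0099
```

```bash
cat >> h.py <<'E'
def rd(log=True):
    from plant import sensors
    o=sensors.get_obs(); y=o["orientation"][2]
    q=o["joint_pos"]
    a=np.radians((263.54-y)%360); a=a if a<5.5 else a-2*np.pi
    print("t",round(o["clock"],2),"ang",round(a,3),"jig",J(P,o["tool_pos"]).round(4),"z",o["tool_pos"][2].round(4),"J6",q[5].round(1),"rp",o["orientation"][:2].round(2),"F",o["force"].round(1),"M",o["moment"].round(3),"op",round(o["opening"],4),"tau6",o["tau"][5].round(3))
E
python3 -c "
from h import *
rd()"
```

```text
t 9.8 ang 0.212 jig [0.0195 0.085 ] z 0.075 J6 47.2 rp [-1.7993e+02 -4.0000e-02] F [-0.   2.2 -0.9] M [0.723 0.127 0.273] op 0.0099 tau6 0.923
```

>>> {"op": "drive_tool", "data": {
  "moves": [
    [0,0,0.002,0,0,0.1],
    [0,0,0.004,0,0,0.2]
  ]
}}

```text
clock: 10.0
tool_pos: [0.5942, 0.0553, 0.0743]
orientation: [-179.9, -0.0, -120.8]
force: [0.4, 1.8, -2.2]
opening: 0.0096
```

```bash
python3 -c "
from h import *
rd()"
```

```text
t 10.0 ang 0.425 jig [0.0195 0.0852] z 0.0743 J6 35.0 rp [-1.7992e+02 -1.0000e-02] F [ 0.4  1.8 -2.2] M [0.712 0.024 0.273] op 0.0096 tau6 1.431
```

>>> {"op": "drive_tool", "data": {
  "moves": [
    [0,0,0.002,0,0,0.1],
    [0,0,0.004,0,0,0.2]
  ]
}}

```text
clock: 10.2
tool_pos: [0.5943, 0.0554, 0.0736]
orientation: [-179.9, 0.0, -133.0]
force: [0.8, 1.5, -2.7]
opening: 0.0096
```

```bash
python3 -c "
from h import *
rd()"
```

```text
t 10.2 ang 0.638 jig [0.0196 0.0854] z 0.0736 J6 22.8 rp [-1.7991e+02  1.0000e-02] F [ 0.8  1.5 -2.7] M [ 0.707 -0.144  0.299] op 0.0096 tau6 1.376
```

>>> {"op": "drive_tool", "data": {
  "moves": [
    [0,0,0.002,0,0,0.1],
    [0,0,0.004,0,0,0.2]
  ]
}}

```text
clock: 10.4
tool_pos: [0.5944, 0.0555, 0.0729]
orientation: [-179.9, 0.0, -145.2]
force: [1.6, 1.3, -2.2]
opening: 0.0095
```

```bash
python3 -c "
from h import *
rd()"
```

```text
t 10.4 ang 0.851 jig [0.0197 0.0855] z 0.0729 J6 10.6 rp [-1.799e+02  4.000e-02] F [ 1.6  1.3 -2.2] M [ 0.572 -0.206  0.288] op 0.0095 tau6 1.375
```

>>> {"op": "drive_tool", "data": {
  "moves": [
    [0,0,0.002,0,0,0.1],
    [0,0,0.005,0,0,0.2]
  ]
}}

```text
clock: 10.6
tool_pos: [0.5946, 0.0557, 0.0722]
orientation: [-179.9, 0.1, -157.4]
force: [-0.0, 1.3, 0.5]
opening: 0.0096
```

```bash
python3 -c "
from h import *
rd()"
```

```text
t 10.6 ang 1.064 jig [0.0198 0.0856] z 0.0722 J6 -1.7 rp [-1.799e+02  8.000e-02] F [-0.   1.3  0.5] M [0.525 0.105 0.267] op 0.0096 tau6 1.383
```

>>> {"op": "drive_tool", "data": {
  "moves": [
    [0,0,0.002,0,0,0.1],
    [0,0,0.005,0,0,0.2]
  ]
}}

```text
clock: 10.8
tool_pos: [0.5948, 0.0557, 0.0716]
orientation: [-179.9, 0.1, -169.6]
force: [-0.3, 1.5, -0.5]
opening: 0.0096
```

```bash
python3 -c "
from h import *
rd()"
```

```text
t 10.8 ang 1.277 jig [0.02   0.0858] z 0.0716 J6 -13.9 rp [-1.7991e+02  1.2000e-01] F [-0.3  1.5 -0.5] M [0.469 0.015 0.294] op 0.0096 tau6 1.383
```

>>> {"op": "drive_tool", "data": {
  "moves": [
    [0,0,0.002,0,0,0.1],
    [0,0,0.005,0,0,0.2]
  ]
}}

```text
clock: 11.0
tool_pos: [0.5949, 0.0557, 0.0709]
orientation: [-179.9, 0.1, 178.2]
force: [-0.1, 1.6, -0.6]
opening: 0.0096
```

```bash
python3 -c "
from h import *
rd()"
```

```text
t 11.0 ang 1.49 jig [0.0202 0.0858] z 0.0709 J6 -26.1 rp [-1.7993e+02  1.5000e-01] F [-0.1  1.6 -0.6] M [0.36  0.044 0.32 ] op 0.0096 tau6 1.383
```

>>> {"op": "drive_tool", "data": {
  "moves": [
    [0,0,0.002,0,0,0.1],
    [0,0,0.005,0,0,0.2]
  ]
}}

```text
clock: 11.2
tool_pos: [0.5952, 0.0557, 0.0703]
orientation: [-180.0, 0.2, 166.0]
force: [0.0, 0.7, -0.2]
opening: 0.0098
```

```bash
python3 -c "
from h import *
rd()"
```

```text
t 11.2 ang 1.703 jig [0.0204 0.0858] z 0.0703 J6 -38.3 rp [-179.96    0.19] F [ 0.   0.7 -0.2] M [0.335 0.071 0.299] op 0.0098 tau6 1.355
```

>>> {"op": "drive_tool", "data": {
  "moves": [
    [0,0,0.002,0,0,0.1],
    [0,0,0.005,0,0,0.2]
  ]
}}

```text
clock: 11.4
tool_pos: [0.5953, 0.0557, 0.0696]
orientation: [-180.0, 0.2, 153.8]
force: [0.5, 0.6, 0.0]
opening: 0.0094
```

```bash
python3 -c "
from h import *
rd()"
```

```text
t 11.4 ang 1.916 jig [0.0205 0.0858] z 0.0696 J6 -50.6 rp [-179.99    0.21] F [0.5 0.6 0. ] M [0.206 0.062 0.384] op 0.0094 tau6 1.329
```

>>> {"op": "drive_tool", "data": {
  "moves": [
    [0,0,0.001,0,0,0.05],
    [0,0,0.002,0,0,0.1]
  ]
}}

```text
clock: 11.6
tool_pos: [0.5954, 0.0556, 0.0693]
orientation: [180.0, 0.2, 147.7]
force: [-0.2, 1.3, -1.2]
opening: 0.0098
```

```bash
python3 -c "
from h import *
rd()"
```

```text
t 11.6 ang 2.022 jig [0.0206 0.0858] z 0.0693 J6 -56.7 rp [180.     0.23] F [-0.2  1.3 -1.2] M [ 0.303 -0.12   0.394] op 0.0098 tau6 0.382
```

>>> {"op": "drive_tool", "data": {
  "moves": [
    [0,0,0.001,0,0,0.05],
    [0,0,0.002,0,0,0.1]
  ]
}}

```text
clock: 11.8
tool_pos: [0.5955, 0.0556, 0.069]
orientation: [180.0, 0.2, 141.6]
force: [0.9, 1.0, -1.8]
opening: 0.0096
```

```bash
python3 -c "
from h import *
rd()"
```

```text
t 11.8 ang 2.128 jig [0.0207 0.0858] z 0.069 J6 -62.8 rp [179.98   0.24] F [ 0.9  1.  -1.8] M [ 0.339 -0.128  0.368] op 0.0096 tau6 0.456
```

>>> {"op": "drive_tool", "data": {
  "moves": [
    [0,0,0.001,0,0,0.05],
    [0,0,0.002,0,0,0.1]
  ]
}}

```text
clock: 12.0
tool_pos: [0.5955, 0.0556, 0.0687]
orientation: [180.0, 0.2, 135.5]
force: [-0.0, 1.0, -1.6]
opening: 0.0101
```

```bash
python3 -c "
from h import *
rd()"
```

```text
t 12.0 ang 2.234 jig [0.0208 0.0857] z 0.0687 J6 -68.8 rp [179.97   0.25] F [-0.   1.  -1.6] M [ 0.237 -0.065  0.455] op 0.0101 tau6 0.445
```

>>> {"op": "drive_tool", "data": {
  "moves": [
    [0,0,0.001,0,0,0.05],
    [0,0,0.002,0,0,0.1]
  ]
}}

```text
clock: 12.2
tool_pos: [0.5956, 0.0555, 0.0684]
orientation: [180.0, 0.3, 129.5]
force: [0.5, -0.1, -2.4]
opening: 0.0099
```

```bash
python3 - <<'E'
from h import *
rd()
E
```

```text
t 12.2 ang 2.34 jig [0.0208 0.0857] z 0.0684 J6 -74.9 rp [179.95   0.26] F [ 0.5 -0.1 -2.4] M [ 0.236 -0.13   0.406] op 0.0099 tau6 0.431
```

```bash
cat > fit.py <<'E'
from h import *
d=np.array([(.212,.273),(.425,.273),(.638,.299),(.851,.288),(1.064,.267),(1.277,.294),(1.49,.32),(1.703,.299),(1.916,.384),(2.022,.394),(2.128,.368),(2.234,.455),(2.34,.406)])
import sys
for a in sys.argv[1:]: d=np.vstack([d,[float(v) for v in a.split(",")]])
ts=np.arange(.9,2.2,.02);best=[]
for t in ts:
    h=.16*np.clip(d[:,0]-t,0,None); b=(d[:,1]-h).mean(); best.append((((d[:,1]-h-b)**2).sum(),t,b))
m=min(best);s=np.sqrt(m[0]/(len(d)-2));print("touch",m[1],"free",m[2],"sig",s,"1-sigma band",[round(x[1],2) for x in best if x[0]<m[0]+s*s][::max(1,1)])
E
python3 fit.py
```

```text
touch 1.4000000000000004 free 0.2826707692307693 sig 0.023592659282666125 1-sigma band [np.float64(1.32), np.float64(1.34), np.float64(1.36), np.float64(1.38), np.float64(1.4), np.float64(1.42), np.float64(1.44), np.float64(1.46)]
```

Fitted touch is at 1.40 ± 0.08 rad on the hand and the nut is now at 2.34, so about 0.94 rad past touch. The torque is about 0.14 N m over free. Time to stop, hold, and release with a small opening.

>>> {"op": "drive_tool", "data": {
  "moves": [
    [0,0,0,0,0,0],
    [0,0,0,0,0,0],
    [0,0,0,0,0,0],
    [0,0,0,0,0,0]
  ],
  "fingers": -0.6
}}

```text
clock: 12.6
tool_pos: [0.5956, 0.0554, 0.0684]
orientation: [180.0, 0.3, 129.5]
force: [0.2, 0.3, -0.4]
opening: 0.0177
```

```bash
python3 - <<'E'
from h import *
rd()
E
```

```text
t 12.6 ang 2.339 jig [0.0209 0.0856] z 0.0684 J6 -74.9 rp [179.95   0.27] F [ 0.2  0.3 -0.4] M [-0.036  0.001 -0.029] op 0.0177 tau6 0.015
```

Free of contact. Lifting straight up.

>>> {"op": "drive_tool", "data": {
  "moves": [
    [0,0,-0.1,0,0,0],
    [0,0,-0.3,0,0,0],
    [0,0,-0.6,0,0,0],
    [0,0,-0.8,0,0,0],
    [0,0,-0.8,0,0,0]
  ]
}}

```text
clock: 13.1
tool_pos: [0.5978, 0.0564, 0.1938]
orientation: [179.5, 0.5, 129.6]
force: [0.3, 0.2, -0.2]
opening: 0.0174
```

>>> {"op": "drive_tool", "data": {
  "moves": [
    [0.2,0.5,-0.1,0,0,0],
    [0.4,0.8,-0.1,0,0,0],
    [0.6,0.9,-0.1,0,0,0],
    [0.6,0.9,-0.1,0,0,0],
    [0.6,0.9,-0.1,0,0,0]
  ]
}}

```text
clock: 13.6
tool_pos: [0.6441, 0.2143, 0.208]
orientation: [179.6, 0.5, 129.8]
force: [0.5, -0.4, -0.7]
opening: 0.0174
```

```bash
python3 - <<'E'
from h import *
from plant import vision
im=[]
for n,(x,y,w,h) in {"top":(280,160,80,85),"side":(270,180,100,85)}.items():
    s=vision.snapshot(n);p=s["pixels"][y:y+h,x:x+w,::-1];pickle.dump(s,open(f"{n}9.pkl","wb"))
    im.append(cv2.convertScaleAbs(cv2.resize(p,None,fx=4.4,fy=4.4,interpolation=cv2.INTER_CUBIC),alpha=1.4))
cv2.imwrite("pics/fin.png",np.hstack(im))
rd()
E
```

```text
t 13.7 ang 2.337 jig [0.0378 0.2483] z 0.2083 J6 -85.4 rp [179.59   0.46] F [ 0.1 -0.4  0.5] M [-0.013  0.038  0.05 ] op 0.0178 tau6 -0.043
```

View pics/fin.png

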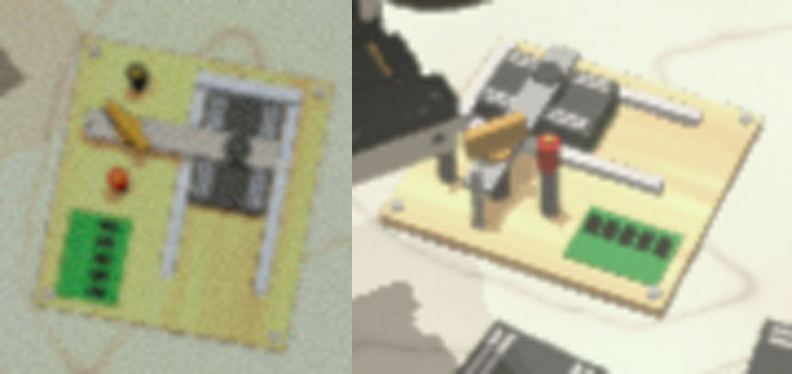

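Module against the stop, at about (237,150) in the left panel. The wing is turned about 45° to jig x at (125,125), and both posts are standing. I'll measure the wing angle against the hand's 2.34 rad.

```bash
python3 - <<'E'
from h import *
for f,z in (("top0.pkl",.091),("top9.pkl",.083)):
    T=pickle.load(open(f,"rb"))
    c=cv2.resize(T["pixels"][170:210,295:320],None,fx=8,fy=8,interpolation=cv2.INTER_CUBIC)
    hsv=cv2.cvtColor(c,cv2.COLOR_RGB2HSV)
    m=((hsv[:,:,0]<24)&(hsv[:,:,0]>14)&(hsv[:,:,1]>150)).astype(np.uint8)
    cs,_=cv2.findContours(m,cv2.RETR_EXTERNAL,cv2.CHAIN_APPROX_NONE)
    q=max(cs,key=cv2.contourArea)
    pts=np.array([J(P,ray(T,(v+.5)/8-.5+[295,170],z)) for v in q.reshape(-1,2)])
    l=cv2.fitLine(pts.astype(np.float32),cv2.DIST_L2,0,1e-4,1e-4).ravel(); print(f,"wing dir deg ccw from jig x",np.degrees(np.arctan2(l[1],l[0])))
T=pickle.load(open("top9.pkl","rb"))
print("rear top edge pred px (panel)",[((proj(T,W(P,(-.025,y,.038)))[0]-[280,160])*4.4).round(0) for y in (.03,-.03)])
E
```

```text
top0.pkl wing dir deg ccw from jig x 1.1227863
top9.pkl wing dir deg ccw from jig x 46.36841
rear top edge pred px (panel) [array([186., 199.]), array([263., 214.])]
```

The wing turned 2.35–2.42 rad by camera against 2.34 by hand, so there was no slip. The module's rear edge is where home predicts it. Handing in.

```bash
python3 -c "
from plant import ticket
print(ticket.close_job())"
```

```text
the job is handed in; nothing more can be done
None
```

I pushed the module home against the end stop and tightened the wing nut until it was clearly stiffer. I then let go, moved the hand clear and handed the job in at about 13.7 s. No verdict was reported.

- **Module:** it slid at about 2–3 N, then stopped moving as the push force rose to about 8 N. The pictures show it against the stop.
- **Clamp:** free torque was about 0.28 N m. A fit of the readings puts touch at 1.40 ± 0.08 rad of hand turn. I stopped at 2.34 rad, about 0.94 rad past touch, which is roughly 47 N on the foot by the given 50 N/rad. That force is worked out from torque and angle, not measured directly. Single torque readings scattered by about 0.02 N m.
- **Arc:** I turned the nut in one continuous grip, in small steps with the fingers closed, instead of separate short arcs with regrips.
- **Slip:** the camera puts the wing's turn at 2.35–2.42 rad, so the nut followed the hand.
- **Last checks:** force and moment on the tool were near zero after opening, both posts are standing, and nothing else around the jig appeared disturbed. I did not measure the positions of the other bench items.
- **Disagreement:** a rough reading of the side view for the jig's pose differed from the top view by about 1–2.5 pixels. I used the top-view fit, and the grasp and push confirmed it.

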